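Nest the bisque saucers and bowls, set the odd dish aside

TASK

Stack the dry bisque ware by shape, every piece kept foot-up: nest the loose saucer and the saucer wrongly left on the bowls, in either order, on the stack of three saucers, and nest the loose bowl on the two bowls. The straight-sided dish nests with neither, so stand it by itself near the middle of the empty square bat. Bisque chips, so set each piece down rather than dropping it, leave both stacks standing where they are, and do not disturb the other things on the bench or press the pedal button.

Things in the scene. Friction and masses are not known exactly. Their poses are not given: they have to be found in the camera images.
- saucer_bottom_mid (a point): lowest of the standing stack of three saucers. All five saucers are alike: pale unglazed clay, foot-up, 124 mm across the rim (down), 26 mm high; the top 11 mm is a foot ring 54 mm in outside diameter, the part to grip; the back around it is flat out to 33 mm from the axis, then slopes down to the rim. About 140 g. Point: on its axis, half-way up (13 mm from rim plane and from top); z up
- saucer_middle_mid (a point): middle saucer of the stack of three; same shape and kind of point. Nested, each saucer sits 16 mm higher than the one below: the foot below enters the well above with about 4 mm of play each way
- saucer_top_mid (a point): top saucer of the stack of three, on which the next saucer is to be nested; same shape and point
- saucer_stray_mid (a point): the saucer wrongly left foot-up on the two bowls (its well rests loosely on the upper bowl's foot, not always centred); same shape and point as the other saucers
- saucer_loose_mid (a point): the saucer lying alone foot-up on the bench; same shape and point as the other saucers
- bowl_bottom_mid (a point): lower bowl of the standing stack of two. All three bowls are alike: pale unglazed clay, foot-up, conical, 108 mm across the rim (down), narrowing to 60 mm at the shoulder 37 mm up, then a foot ring 46 mm in outside diameter and 11 mm high, the part to grip; 48 mm high in all. About 190 g. Point: on its axis, half-way up (24 mm from rim plane and from top); z up
- bowl_top_mid (a point): upper bowl of the stack of two, on which the loose bowl is to be nested; same shape and point. Nested, each bowl sits 17 mm higher than the one below, with about 4 mm of play each way
- bowl_loose_mid (a point): the bowl lying alone foot-up on the bench; same shape and point as the other bowls
- dish_mid (a point): the straight-sided dish, the odd piece: same clay, also foot-up, but a drum with nearly upright wall: 88 mm across the rim (down), 84 mm at its flat shoulder 33 mm up, then a foot ring 50 mm in outside diameter and 11 mm high, the part to grip; 44 mm high in all, 200 g. It nests with neither stack. Point: on its axis, half-way up (22 mm from rim plane and from top); z up
- bat_top (a point): empty square plywood bat, 150 x 150 mm, 12 mm thick, fixed on the bench to the left or to the right. Point: centre of its top face; x and y along its edges, z up
- stamp: bystander: small turned dark-wood stamp standing on end, 28 mm across, 46 mm high, loose; origin at the centre of its underside
- test_tile: bystander: small upright L-shaped glaze test tile, 26 x 30 mm, 46 mm high, upper half glazed blue, loose; origin at the centre of its underside
- caliper: bystander: stainless steel caliper lying flat, 200 mm long (along its y), jaws to -x, about 10 mm thick, loose; origin at the middle of its beam, on the bench
- container: bystander: clear plastic container with white twist cap, 64 mm across, 76 mm high, loose; origin at the centre of its underside
- rib: bystander: flat wooden throwing rib, 110 x 50 x 6 mm, loose; origin at the centre of its underside
- pedal_button (a joint): bystander: grey press button, 26 mm across, on the wheel's pedal unit that stands on the far edge of the bench, behind the stacks, top about 90 mm up; 0 untouched, 0.005 m fully pressed (about 5 N)

How it is judged:
On the way, in this order (a step that is already met when the one before it is completed fails the run):
1. the stray saucer is taken off the bowls (horizontal distance between saucer_stray_mid and bowl_top_mid above 0.1 m), for 0.1 s.
2. the loose bowl is nested on the two bowls (z of bowl_loose_mid in the frame of bowl_top_mid between 0.014 and 0.02 m and horizontal distance between bowl_loose_mid and bowl_top_mid below 0.008 m and angle between bowl_loose_mid's own z axis and vertical below 0.08 rad), for 0.2 s.
At the end, for the whole second after the job is handed in: Five saucers and three bowls nested foot-up in their two stacks (step 16 or 17 +/- 3 mm, axes within 8 mm, tilt under 0.08 rad), both on the bench; the straight dish foot-up on the bat, its centre within 45 mm of the bat's centre along each edge; all released and at rest (all of step 2 and ((z of saucer_stray_mid in the frame of saucer_top_mid between 0.013 and 0.019 m and horizontal distance between saucer_stray_mid and saucer_top_mid below 0.008 m and angle between each of saucer_stray_mid, saucer_loose_mid's own z axis and vertical below 0.08 rad and z of saucer_loose_mid in the frame of saucer_stray_mid between 0.013 and 0.019 m and horizontal distance between saucer_loose_mid and saucer_stray_mid below 0.008 m) or (z of saucer_loose_mid in the frame of saucer_top_mid between 0.013 and 0.019 m and horizontal distance between saucer_loose_mid and saucer_top_mid below 0.008 m and angle between each of saucer_loose_mid, saucer_stray_mid's own z axis and vertical below 0.08 rad and z of saucer_stray_mid in the frame of saucer_loose_mid between 0.013 and 0.019 m and horizontal distance between saucer_stray_mid and saucer_loose_mid below 0.008 m)) and z of saucer_top_mid in the frame of saucer_middle_mid between 0.013 and 0.019 m and horizontal distance between saucer_top_mid and saucer_middle_mid below 0.008 m and angle between each of saucer_top_mid, saucer_middle_mid, bowl_top_mid, dish_mid's own z axis and vertical below 0.08 rad and z of saucer_middle_mid in the frame of saucer_bottom_mid between 0.013 and 0.019 m and horizontal distance between saucer_middle_mid and saucer_bottom_mid below 0.008 m and height (world z) of saucer_bottom_mid below 0.017 m and z of bowl_top_mid in the frame of bowl_bottom_mid between 0.014 and 0.02 m and horizontal distance between bowl_top_mid and bowl_bottom_mid below 0.008 m and height (world z) of bowl_bottom_mid below 0.028 m and x of dish_mid in the frame of bat_top between -0.045 and 0.045 m and y of dish_mid in the frame of bat_top between -0.045 and 0.045 m and z of dish_mid in the frame of bat_top between 0.018 and 0.026 m and linear speed of each of saucer_stray, saucer_loose, bowl_loose, dish below 0.02 m/s); the robot touches nothing.
It fails at once if a piece of ware is let fall (faster than 0.5 m/s out of the gripper: a drop of more than about 12 mm) ((linear speed of saucer_stray above 0.5 m/s and contact force between saucer_stray and the fingers below 0.05 N) or (linear speed of saucer_loose above 0.5 m/s and contact force between saucer_loose and the fingers below 0.05 N) or (linear speed of bowl_loose above 0.5 m/s and contact force between bowl_loose and the fingers below 0.05 N) or (linear speed of dish above 0.5 m/s and contact force between dish and the fingers below 0.05 N)).
It fails at once if a standing stack is shifted by more than 30 mm (distance of any of saucer_bottom_mid, bowl_bottom_mid from where it was at the start of the episode above 0.03 m).
It fails at once if the stamp, test tile, caliper, container or rib is moved by more than 30 mm (distance of any of stamp, test_tile, caliper, container, rib from where it was at the start of the episode above 0.03 m).
It fails at once if the pedal button is pressed (value of joint pedal_button above 0.003 m).
It also fails if it takes over 70 s, if anything falls off the work surface, if the arm or the gripper's body presses on something with over 40 N, if the wrist force passes 120 N, or if a joint passes its speed limit or range.

ROBOT

A 6-joint arm with a two-finger parallel gripper is mounted at the origin on the work surface. World frame = base frame: x ahead of the robot, y to its left, z up, the work surface at z = 0. Lengths are in m, angles in rad, forces in N, time in s.
With the tool pointing down it reaches from about 0.3 to 0.875 m from the base axis. Payload 6.4 kg.
Tool frame: the origin (TCP) lies midway between the tips of the shut fingers; the grasp point (between the pads) lies 19 mm behind it; z points along the fingers, y is the line along which they close (so a half turn about z gives the same grasp; the last joint's range is limited). The gripper opens to 85 mm and grips with 20 to 120 N. Pads are 22 mm wide; open, the fingers measure 114 mm over their backs; the gripper's body (76 mm by 85 mm) begins 54 mm behind the grasp point. The pads swing forward as they close: fully open they stand 13 mm farther back than shut.
Start: joints at [-0.206, 0.181, 1.607, -0, 1.354, -0.206], TCP at [0.575, 0, 0.231] pointing down, gripper open.
Joint ranges: [-2.99, 2.99], [-0.89, 2.07], [0.3, 2.58], [-1.14, 4.28], [0, 2.63], [-3.12, 3.12]. Speed limits (rad/s): [2.57, 2.57, 3.01, 3.14, 3.14, 3.14].

INTERFACE

Orientations are given as a unit quaternion [w, x, y, z].
In Python, from bench import ctrl gives the robot as it stands.
- The arm moves only by the tool send_rows, never from a script. Its argument "motion" is a list of rows, each a list of 7 numbers: the turn, a rotation vector about the tool's x, y, z in degrees, then the shift along the tool's x, y, z in mm, then the closure, from -1 (fully open) to 1 (shut). In form: [[rx, ry, rz, tx, ty, tz, grip], ...]. A call has exactly 10 rows; each row shifts and turns the commanded pose from where the row before left it, along the tool's axes as they then stand; what a row does not reach is not made up. A row lasts 1/10 s, in which the tool goes at most 50 mm and 8.59 degrees, less where a joint would pass 70% of its speed; a pose out of reach is approached as far as the arm can. A call is refused whole if a number of a shift passes 50 or a number of a turn 8.59, either way. A call with a gripper value outside its range is refused whole. The fingers move at their own pace and stop on an object; the grip force is fixed at half the most. Time passes only in rows, so rows that do not move let the fingers close, or fill a call up. It gives the time, the measured TCP pose, the force, the opening and the grip force at its end, in the units of the state.
- ctrl.get_obs(): the state, without advancing time (a new reading comes with each control period).
- ctrl.camera(name): name is "scene" or "side" or "wrist"; returns a dict with "color" (400x640x3 uint8, red, green, blue), "z_map" (400x640 float32, m along the optical axis (not along the pixel's ray), 0 where there is no reading), "mtx" (3x3 intrinsics, pixels), "extrinsics" (4x4, takes a point from camera to world coordinates); the wrist camera has in their place "hand_eye" (4x4, takes a point from camera to tool coordinates, whose origin is the TCP and whose axes are the flange's). Camera axes: x right, y down, z forward; pixel columns grow to the right and rows downward; lengths in m; the calibration is good to about 2 mm. A picture is of the moment at which its call begins: read the wrist's pose just before it.
- ctrl.hand_in(): hands the job in; it is judged then, once.
The state is a dict: "time_s": time; "q": joint angles; "dq": joint speeds; "joint_efforts": joint torques, N m; "eef_pos": TCP position; "eef_rot": TCP orientation; "wrist_force": force on the tool from outside, world axes, zero at the start; "torque": the same for the moment, N m; "opening": opening from 0.0 (shut) to 1.0 (fully open); "grasp_force": force on a finger pad.
Only numpy, scipy, OpenCV 4.12 (cv2) and the standard library are available. Lean on these libraries where they do the work, as an engineer would, in place of code of your own. Each camera call takes 0.05 s, during which the arm holds its last target. There are 200 camera calls.

## Working session

There is one attempt and no reset: what is moved stays moved. The work goes in short steps, Python scripts to look and compute and a tool call to move; the robot and the scene stay as the last step left them, time stands still between calls to the robot, and variables do not carry over. Pictures are saved under pics/ and viewed, at most 10 in all, crops included, and the job is handed in when it is done.

Besides the shell and the picture viewer there is one more tool, called after "Emit:" in YAML: its name, and indented under it one key for each argument. send_rows: Moves the arm, as the interface text tells. Its arguments: {"type":"object","properties":{"motion":{"type":"array","items":{"type":"array","items":{"type":"number"}}}},"required":["motion"]}

```bash
mkdir -p pics
cat > h.py <<'E'
import numpy as np, cv2
from bench import ctrl
def cloud(name):
    c=ctrl.camera(name); z=c["z_map"]; K=c["mtx"]
    v,u=np.mgrid[:z.shape[0],:z.shape[1]]
    p=np.stack([(u-K[0,2])/K[0,0]*z,(v-K[1,2])/K[1,1]*z,z],-1)
    T=c["extrinsics"]; w=p@T[:3,:3].T+T[:3,3]; w[z==0]=np.nan
    return c,w
E
python3 - <<'E'
from h import *
for n in("scene","side"):
    c,w=cloud(n); cv2.imwrite(f"pics/{n}0.png",c["color"][:,:,::-1]); np.save(f"{n}0.npy",w)
    print(n,c["extrinsics"].round(2).tolist())
o=ctrl.get_obs(); print(o)
E
```

```text
scene [[0.69, 0.43, -0.58, 1.16], [0.73, -0.4, 0.56, -0.57], [0.01, -0.81, -0.59, 0.7], [0.0, 0.0, 0.0, 1.0]]
side [[1.0, -0.04, 0.03, 0.52], [-0.05, -0.6, 0.8, -0.92], [-0.02, -0.8, -0.6, 0.79], [0.0, 0.0, 0.0, 1.0]]
{'time_s': 0.1, 'q': array([-2.06266058e-01,  1.81485076e-01,  1.60790421e+00, -2.48819372e-05,
        1.35380888e+00, -2.06299881e-01]), 'dq': array([ 0.0001686 , -0.00177837, -0.00257567,  0.00037376,  0.00103086,
        0.00022115]), 'joint_efforts': array([-2.02498759e-04, -4.45872438e+01, -3.52238703e+01, -4.27332343e-04,
        4.16999465e-03,  3.20961749e-05]), 'eef_pos': array([5.74499804e-01, 1.33767408e-04, 2.30465779e-01]), 'eef_rot': array([-6.65215863e-04,  7.07092694e-01,  7.07120412e-01, -4.49501252e-04]), 'wrist_force': array([-0.35944036, -0.6980619 ,  0.64457412]), 'torque': array([ 0.0008445 ,  0.02205222, -0.0135604 ]), 'grasp_force': 0.0, 'opening': 0.9959661948713937}
```

View pics/scene0.png

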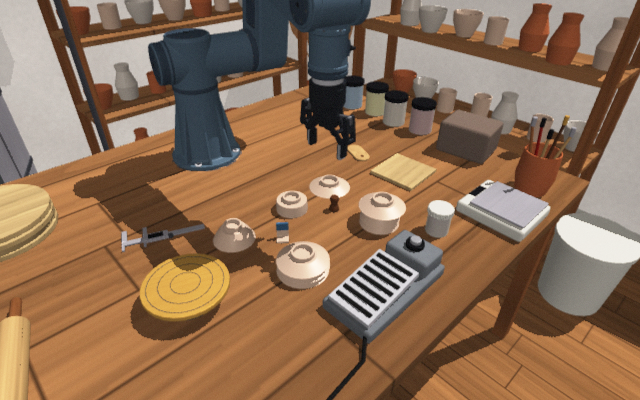

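View pics/side0.png

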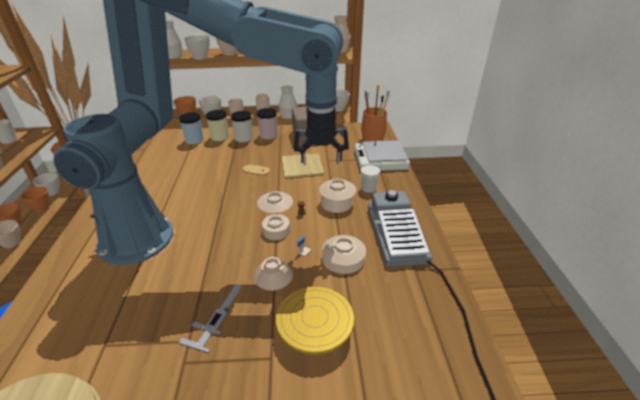

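Scene view: bat (403,170), loose saucer (329,187), dish (292,204), loose bowl (234,234), stacks at (381,212) and (303,264), with the stamp at (334,204), tile at (282,232) and caliper at (165,236). The side view agrees. I'll measure the foot rings next.

```bash
cat >> h.py <<'E'
def ring(P,zlo=None,R=None):
    """points of top ring -> centre by fixed-radius outer-edge fit"""
    from scipy.optimize import least_squares
    zt=np.percentile(P[:,2],99.5); Q=P[P[:,2]>zt-0.005]
    c0=np.median(Q[:,:2],0); Q=Q[np.linalg.norm(Q[:,:2]-c0,axis=1)<.04]
    f=least_squares(lambda a:np.hypot(Q[:,0]-a[0],Q[:,1]-a[1])-a[2],[*c0,.023],loss='soft_l1',f_scale=.002)
    return f.x,np.median(Q[:,2]),zt,len(Q)
E
python3 - <<'E'
from h import *
px=dict(scene=dict(bat=(403,170),sauc=(329,187),dish=(292,203),bowl=(234,234),stA=(381,206),stB=(303,260),stamp=(334,204),tile=(282,232),cont=(440,218),button=(416,241),calA=(130,240),calB=(203,228),rib=(358,152)),
 side=dict(bat=(302,166),sauc=(275,200),dish=(276,224),bowl=(272,268),stA=(337,190),stB=(344,249),stamp=(301,208),tile=(304,247),cont=(370,178),button=(392,196)))
for n in px:
    w=np.load(f"{n}0.npy")
    for k,(u,v) in px[n].items():
        p=np.nanmedian(w[v-2:v+3,u-2:u+3].reshape(-1,3),0)
        s=f"{n} {k} {p.round(3)}"
        if k in("sauc","dish","bowl","stA","stB"):
            d=w.reshape(-1,3); d=d[np.hypot(d[:,0]-p[0],d[:,1]-p[1])<.06]; d=d[(d[:,2]>.01)&(d[:,2]<.13)]
            r=ring(d); s+=f"  ring {r[0].round(4)} z {r[1]:.4f} top {r[2]:.4f} n {r[3]}"
        print(s)
E
```

```text
scene bat [0.528 0.387 0.015]
scene sauc [0.444 0.145 0.019]  ring [0.4251 0.1641 0.0246] z 0.0287 top 0.0306 n 74
scene dish [ 0.454 -0.005  0.039]  ring [0.4343 0.0095 0.0223] z 0.0459 top 0.0480 n 87
scene bowl [ 0.455 -0.19   0.038]  ring [ 0.4308 -0.1778  0.0207] z 0.0501 top 0.0525 n 89
scene stA [0.654 0.121 0.074]  ring [0.6391 0.1441 0.0243] z 0.0827 top 0.0845 n 107
scene stB [ 0.65  -0.139  0.056]  ring [ 0.6307 -0.1225  0.0243] z 0.0595 top 0.0615 n 145
scene stamp [0.521 0.088 0.024]
scene tile [ 0.511 -0.087  0.02 ]
scene cont [0.778 0.199 0.066]
scene button [0.805 0.056 0.095]
scene calA [ 0.266 -0.374  0.007]
scene calB [ 0.344 -0.216  0.005]
scene rib [0.349 0.375 0.009]
side bat [0.525 0.371 0.013]
side sauc [0.428 0.141 0.021]  ring [0.4262 0.1643 0.0246] z 0.0260 top 0.0287 n 54
side dish [ 0.437 -0.01   0.037]  ring [0.4352 0.0088 0.0222] z 0.0442 top 0.0471 n 60
side bowl [ 0.432 -0.199  0.043]  ring [ 0.4315 -0.1781  0.0205] z 0.0480 top 0.0500 n 85
side stA [0.635 0.116 0.071]  ring [0.6395 0.1446 0.0244] z 0.0807 top 0.0832 n 61
side stB [ 0.628 -0.147  0.054]  ring [ 0.6315 -0.123   0.0244] z 0.0581 top 0.0601 n 88
side stamp [0.515 0.086 0.026]
side tile [ 0.519 -0.083  0.008]
side cont [0.758 0.198 0.059]
side button [0.799 0.049 0.085]
```

Emit:
send_rows:
  motion:
    - [0, 0, 0, 29, 13, 15, -1]
    - [0, 0, 0, 29, 13, 15, -1]
    - [0, 0, 0, 29, 13, 15, -1]
    - [0, 0, 0, 29, 13, 15, -1]
    - [0, 0, 0, 28, 13, 15, -1]
    - [0, 0, 0, 0, 0, 25, -1]
    - [0, 0, 0, 0, 0, 25, -1]
    - [0, 0, 0, 0, 0, 15, -1]
    - [0, 0, 0, 0, 0, 8, -1]
    - [0, 0, 0, 0, 0, 4, -1]

```text
time_s: 1.1
eef_pos: [0.6398, 0.1438, 0.0786]
eef_rot: [-0.0, 0.707, 0.707, -0.0]
wrist_force: [0.0, -0.3, 0.4]
opening: 1.001
grasp_force: 0.0
```

Emit:
send_rows:
  motion:
    - [0, 0, 0, 0, 0, 5, -1]
    - [0, 0, 0, 0, 0, 4, -1]
    - [0, 0, 0, 0, 0, 0, -0.5]
    - [0, 0, 0, 0, 0, 0, 0]
    - [0, 0, 0, 0, 0, 0, 1]
    - [0, 0, 0, 0, 0, 0, 1]
    - [0, 0, 0, 0, 0, 0, 1]
    - [0, 0, 0, 0, 0, 0, 1]
    - [0, 0, 0, 0, 0, 0, 1]
    - [0, 0, 0, 0, 0, 0, 1]

```text
time_s: 2.1
eef_pos: [0.6409, 0.1441, 0.0716]
eef_rot: [0.001, 0.707, 0.707, 0.001]
wrist_force: [-0.3, 0.0, 6.1]
opening: 0.594
grasp_force: 62.8
```

Emit:
send_rows:
  motion:
    - [0, 0, 0, 0, 0, -5, 1]
    - [0, 0, 0, 0, 0, -10, 1]
    - [0, 0, 0, 0, 0, -20, 1]
    - [0, 0, 0, 0, 0, -20, 1]
    - [0, 0, 0, -10, 0, -5, 1]
    - [0, 0, 0, -30, 0, 0, 1]
    - [0, 0, 0, -35, 0, 0, 1]
    - [0, 0, 0, -35, 0, 0, 1]
    - [0, 0, 0, -35, 0, 0, 1]
    - [0, 0, 0, -35, 0, 0, 1]

```text
time_s: 3.1
eef_pos: [0.6393, -0.038, 0.1297]
eef_rot: [-0.0, 0.707, 0.707, -0.0]
wrist_force: [0.2, 0.3, -1.2]
opening: 0.596
grasp_force: 62.7
```

Emit:
send_rows:
  motion:
    - [0, 0, 0, -35, 0, 0, 1]
    - [0, 0, 0, -30, -4, 0, 1]
    - [0, 0, 0, -15, -3, 0, 1]
    - [0, 0, 0, -7, -2, 0, 1]
    - [0, 0, 0, 0, 0, 10, 1]
    - [0, 0, 0, 0, 0, 10, 1]
    - [0, 0, 0, 0, 0, 10, 1]
    - [0, 0, 0, 0, 0, 8, 1]
    - [0, 0, 0, 0, 0, 0, 1]
    - [0, 0, 0, 0, 0, 0, 1]

```text
time_s: 4.1
eef_pos: [0.631, -0.1224, 0.0919]
eef_rot: [-0.0, 0.707, 0.707, -0.0]
wrist_force: [0.1, 1.0, -2.2]
opening: 0.593
grasp_force: 62.7
```

Run:
```python
from h import *
print(ctrl.get_obs()["eef_pos"])
ims=[]
for n in("scene","side"):
    c,w=cloud(n); np.save(f"{n}1.npy",w)
    a=w.reshape(-1,3)
    d=a[np.hypot(a[:,0]-.6395,a[:,1]-.1445)<.05]; d=d[(d[:,2]>.02)&(d[:,2]<.13)]; print(n,"bowltop",ring(d))
    for nm,x,y in(("stack",.631,-.123),):
        d=a[np.hypot(a[:,0]-x,a[:,1]-y)<.07]
        for lo in(.01,.018,.034,.05,.066,.08): 
            q=d[(d[:,2]>lo)&(d[:,2]<lo+.008)]; print(lo,len(q))
    im=c["color"][:,:,::-1]; im=im[200:320,230:390] if n=="scene" else im[170:290,270:430]
    ims.append(cv2.resize(im,(640,480))[:, :])
cv2.imwrite("pics/p1.png",cv2.resize(np.hstack(ims),(800,300)))
```

```text
[ 0.63097246 -0.12243557  0.09188076]
scene bowltop (array([0.63496397, 0.14365639, 0.02053202]), np.float64(0.06671773850502022), np.float64(0.06864177699568294), 84)
0.01 26
0.018 228
0.034 476
0.05 1
0.066 0
0.08 581
side bowltop (array([0.64427693, 0.14289684, 0.02806025]), np.float64(0.06448268440466243), np.float64(0.06732456875272673), 13)
0.01 58
0.018 103
0.034 307
0.05 1
0.066 1
0.08 352
```

View pics/p1.png

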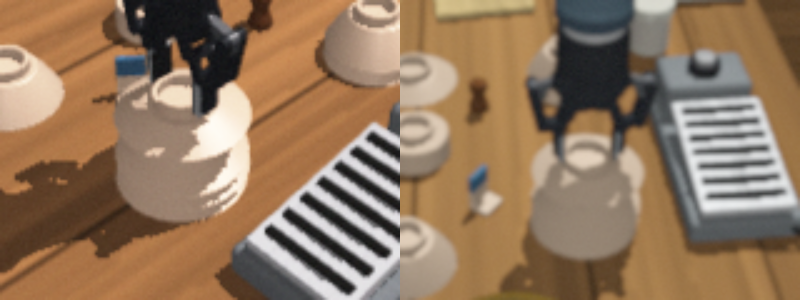

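The stray saucer is held level and centred over the stack. Next I lower it.

Emit:
send_rows:
  motion:
    - [0, 0, 0, 0, 0, 6, 1]
    - [0, 0, 0, 0, 0, 6, 1]
    - [0, 0, 0, 0, 0, 6, 1]
    - [0, 0, 0, 0, 0, 4, 1]
    - [0, 0, 0, 0, 0, 2, 1]
    - [0, 0, 0, 0, 0, 1, 1]
    - [0, 0, 0, 0, 0, 1, 1]
    - [0, 0, 0, 0, 0, 0, 1]
    - [0, 0, 0, 0, 0, 0, 1]
    - [0, 0, 0, 0, 0, 0, 1]

```text
time_s: 5.2
eef_pos: [0.6312, -0.123, 0.0665]
eef_rot: [0.0, 0.707, 0.707, 0.0]
wrist_force: [-0.2, 0.3, -1.5]
opening: 0.591
grasp_force: 62.7
```

Emit:
send_rows:
  motion:
    - [0, 0, 0, 0, 0, 1, 1]
    - [0, 0, 0, 0, 0, 0.5, 1]
    - [0, 0, 0, 0, 0, 0.5, 1]
    - [0, 0, 0, 0, 0, 0, 1]
    - [0, 0, 0, 0, 0, 0, 1]
    - [0, 0, 0, 0, 0, 0, 0.3]
    - [0, 0, 0, 0, 0, 0, 0]
    - [0, 0, 0, 0, 0, 0, -0.3]
    - [0, 0, 0, 0, 0, 0, -1]
    - [0, 0, 0, 0, 0, 0, -1]

```text
time_s: 6.2
eef_pos: [0.631, -0.123, 0.064]
eef_rot: [0.0, 0.707, 0.707, 0.0]
wrist_force: [0.6, -0.6, 0.2]
opening: 0.956
grasp_force: 0.0
```

Emit:
send_rows:
  motion:
    - [0, 0, 0, 0, 0, -5, -1]
    - [0, 0, 0, 0, 0, -15, -1]
    - [0, 0, 0, 0, 0, -30, -1]
    - [0, 0, 0, -5, -25, -10, -1]
    - [0, 0, 0, -10, -35, 0, -1]
    - [0, 0, 0, -10, -35, 0, -1]
    - [0, 0, 0, -10, -35, 0, -1]
    - [0, 0, 0, -10, -35, 0, -1]
    - [0, 0, 0, -10, -35, 0, -1]
    - [0, 0, 0, 0, 0, 0, -1]

```text
time_s: 7.2
eef_pos: [0.428, -0.1784, 0.1249]
eef_rot: [-0.0, 0.708, 0.706, -0.0]
wrist_force: [0.7, 0.0, -0.5]
opening: 1.0
grasp_force: 0.0
```

Run:
```python
from h import *
print(ctrl.get_obs()["eef_pos"])
for n in("scene","side"):
    c,w=cloud(n); a=w.reshape(-1,3)
    for nm,x,y in(("bowls",.635,.144),("saucers",.631,-.123)):
        d=a[np.hypot(a[:,0]-x,a[:,1]-y)<.05]; d=d[(d[:,2]>.02)&(d[:,2]<.1)]; r=ring(d); print(n,nm,r[0].round(4),r[1:])
```

```text
[ 0.42804551 -0.17838119  0.12494209]
scene bowls [0.6354 0.144  0.0205] (np.float64(0.06698918050731295), np.float64(0.06880227237375806), 86)
scene saucers [ 0.6318 -0.1226  0.0243] (np.float64(0.07542770146750738), np.float64(0.07764419927027803), 140)
side bowls [0.6364 0.1439 0.0206] (np.float64(0.06509103600877014), np.float64(0.06769355034287132), 48)
side saucers [ 0.6325 -0.1227  0.0243] (np.float64(0.0739832290653143), np.float64(0.07592282838694762), 93)
```

Emit:
send_rows:
  motion:
    - [0, 0, 0, 0, 1, 20, -1]
    - [0, 0, 0, 0, 0, 25, -1]
    - [0, 0, 0, 0, 0, 20, -1]
    - [0, 0, 0, 0, 0, 12, -1]
    - [0, 0, 0, 0, 0, 5, -1]
    - [0, 0, 0, 0, 0, 1.5, -0.5]
    - [0, 0, 0, 0, 0, 0, 0]
    - [0, 0, 0, 0, 0, 0, 1]
    - [0, 0, 0, 0, 0, 0, 1]
    - [0, 0, 0, 0, 0, 0, 1]

```text
time_s: 8.3
eef_pos: [0.4327, -0.1785, 0.0423]
eef_rot: [0.001, 0.707, 0.707, 0.0]
wrist_force: [-2.6, 1.9, 8.2]
opening: 0.495
grasp_force: 59.6
```

Emit:
send_rows:
  motion:
    - [0, 0, 0, 0, 0, 0, 1]
    - [0, 0, 0, 0, 0, 0, 1]
    - [0, 0, 0, 0, 0, 0, 1]
    - [0, 0, 0, 0, 0, -5, 1]
    - [0, 0, 0, 0, 0, -15, 1]
    - [0, 0, 0, 0, 0, -25, 1]
    - [0, 0, 0, 0, 0, -25, 1]
    - [0, 0, 0, 0, 0, -20, 1]
    - [0, 0, 0, 0, 0, -10, 1]
    - [0, 0, 0, 0, 0, 0, 1]

```text
time_s: 9.3
eef_pos: [0.4329, -0.1786, 0.1423]
eef_rot: [0.002, 0.707, 0.707, 0.0]
wrist_force: [0.7, 0.5, -2.4]
opening: 0.489
grasp_force: 61.2
```

Emit:
send_rows:
  motion:
    - [0, 0, 0, 15, 10, 0, 1]
    - [0, 0, 0, 35, 22, 0, 1]
    - [0, 0, 0, 40, 25, 0, 1]
    - [0, 0, 0, 40, 25, 0, 1]
    - [0, 0, 0, 40, 25, 0, 1]
    - [0, 0, 0, 40, 25, 0, 1]
    - [0, 0, 0, 40, 25, 0, 1]
    - [0, 0, 0, 40, 25, 0, 1]
    - [0, 0, 0, 22, 15, 0, 1]
    - [0, 0, 0, 10, 7, 0, 1]

```text
time_s: 10.3
eef_pos: [0.6359, 0.1465, 0.1386]
eef_rot: [-0.001, 0.706, 0.708, -0.001]
wrist_force: [-0.7, -1.2, -2.6]
opening: 0.489
grasp_force: 61.4
```

Run:
```python
from h import *
print(ctrl.get_obs()["eef_pos"])
ims=[]
for n in("scene","side"):
    c,w=cloud(n); a=w.reshape(-1,3)
    d=a[np.hypot(a[:,0]-.636,a[:,1]-.144)<.075]
    # silhouette rim of the held bowl: lowest, widest held part
    for lo in(.1,.108,.116,.124,.132,.140):
        q=d[(d[:,2]>lo)&(d[:,2]<lo+.008)]
        if len(q): print(n,lo,len(q),q.min(0).round(3),q.max(0).round(3))
    im=c["color"][:,:,::-1]; im=im[140:260,300:460] if n=="scene" else im[110:230,260:420]
    ims.append(cv2.resize(im,(400,300)))
cv2.imwrite("pics/p2.png",np.hstack(ims))
```

```text
[0.63585098 0.14652964 0.13856334]
scene 0.1 178 [0.592 0.094 0.1  ] [0.689 0.185 0.108]
scene 0.108 155 [0.592 0.099 0.108] [0.685 0.182 0.116]
scene 0.116 172 [0.596 0.101 0.116] [0.679 0.182 0.124]
scene 0.124 139 [0.602 0.108 0.124] [0.674 0.178 0.132]
scene 0.132 193 [0.607 0.114 0.132] [0.668 0.175 0.14 ]
scene 0.14 96 [0.61  0.125 0.14 ] [0.664 0.169 0.148]
side 0.1 95 [0.588 0.094 0.1  ] [0.688 0.162 0.108]
side 0.108 100 [0.59  0.1   0.108] [0.684 0.165 0.116]
side 0.116 94 [0.597 0.103 0.116] [0.679 0.161 0.124]
side 0.124 88 [0.6   0.109 0.124] [0.671 0.16  0.132]
side 0.132 106 [0.606 0.115 0.132] [0.668 0.169 0.14 ]
side 0.14 62 [0.613 0.123 0.14 ] [0.664 0.17  0.147]
```

View pics/p2.png

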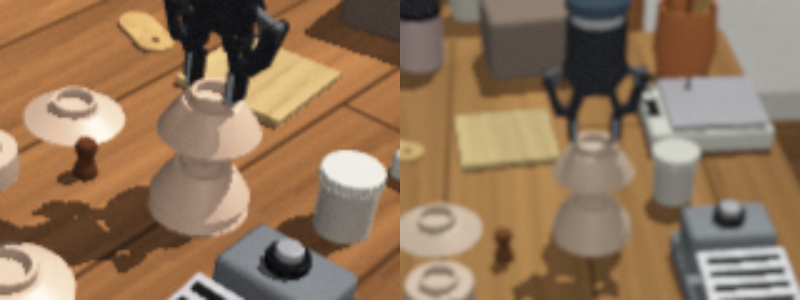

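Emit:
send_rows:
  motion:
    - [0, 0, 0, 0, 0, 8, 1]
    - [0, 0, 0, 0, 0, 12, 1]
    - [0, 0, 0, 0, 0, 12, 1]
    - [0, 0, 0, 0, 0, 10, 1]
    - [0, 0, 0, 0, 0, 8, 1]
    - [0, 0, 0, 0, 0, 5, 1]
    - [0, 0, 0, 0, 0, 3, 1]
    - [0, 0, 0, 0, 0, 2, 1]
    - [0, 0, 0, 0, 0, 0, 1]
    - [0, 0, 0, 0, 0, 0, 1]

```text
time_s: 11.4
eef_pos: [0.6363, 0.1441, 0.0813]
eef_rot: [0.0, 0.707, 0.707, 0.0]
wrist_force: [-0.7, 0.4, -2.4]
opening: 0.49
grasp_force: 61.4
```

Free so far. About 4–5 mm remains.

Emit:
send_rows:
  motion:
    - [0, 0, 0, 0, 0, 1.5, 1]
    - [0, 0, 0, 0, 0, 1, 1]
    - [0, 0, 0, 0, 0, 0.5, 1]
    - [0, 0, 0, 0, 0, 0.5, 1]
    - [0, 0, 0, 0, 0, 0.5, 1]
    - [0, 0, 0, 0, 0, 0, 1]
    - [0, 0, 0, 0, 0, 0, 1]
    - [0, 0, 0, 0, 0, 0, 1]
    - [0, 0, 0, 0, 0, 0, 1]
    - [0, 0, 0, 0, 0, 0, 1]

```text
time_s: 12.4
eef_pos: [0.636, 0.144, 0.0768]
eef_rot: [0.0, 0.707, 0.707, 0.0]
wrist_force: [0.1, 0.1, -2.7]
opening: 0.494
grasp_force: 61.4
```

Emit:
send_rows:
  motion:
    - [0, 0, 0, 0, 0, 0.5, 1]
    - [0, 0, 0, 0, 0, 0.5, 1]
    - [0, 0, 0, 0, 0, 0.5, 1]
    - [0, 0, 0, 0, 0, 0, 1]
    - [0, 0, 0, 0, 0, 0, 1]
    - [0, 0, 0, 0, 0, 0, 0.5]
    - [0, 0, 0, 0, 0, 0, 0.2]
    - [0, 0, 0, 0, 0, 0, 0]
    - [0, 0, 0, 0, 0, 0, -0.5]
    - [0, 0, 0, 0, 0, 0, -1]

```text
time_s: 13.4
eef_pos: [0.6362, 0.144, 0.0752]
eef_rot: [0.0, 0.707, 0.707, 0.0]
wrist_force: [0.8, 0.2, -0.1]
opening: 0.821
grasp_force: 0.0
```

Emit:
send_rows:
  motion:
    - [0, 0, 0, 0, 0, 0, -1]
    - [0, 0, 0, 0, 0, -5, -1]
    - [0, 0, 0, 0, 0, -20, -1]
    - [0, 0, 0, 0, 0, -35, -1]
    - [0, 0, 0, 2, -30, 0, -1]
    - [0, 0, 0, 4, -45, 0, -1]
    - [0, 0, 0, 4, -45, 0, -1]
    - [0, 0, 0, 4, -45, 0, -1]
    - [0, 0, 0, 4, -35, 0, -1]
    - [0, 0, 0, 2, -10, 0, -1]

```text
time_s: 14.4
eef_pos: [0.4225, 0.1644, 0.135]
eef_rot: [-0.001, 0.707, 0.707, -0.001]
wrist_force: [-0.5, -0.0, 0.8]
opening: 1.002
grasp_force: 0.0
```

Run:
```python
from h import *
print(ctrl.get_obs()["eef_pos"])
for n in("scene","side"):
    c,w=cloud(n); a=w.reshape(-1,3)
    for nm,x,y in(("bowls",.635,.144),("bat",.525,.378)):
        d=a[np.hypot(a[:,0]-x,a[:,1]-y)<.05]; d=d[(d[:,2]>.02)&(d[:,2]<.1)]
        if nm=="bowls":r=ring(d); print(n,nm,r[0].round(4),r[1:])
    if n=="scene": hsvw=w
    # bat region: points at z 8..18mm, plywood colour
    q=a[(np.abs(a[:,0]-.525)<.13)&(np.abs(a[:,1]-.378)<.13)&(a[:,2]>.008)&(a[:,2]<.018)].astype(np.float32)
    print(n,"bat",cv2.minAreaRect(q[:,:2]),np.percentile(q,[2,98],axis=0).round(3).tolist())
```

```text
[0.4225252  0.16443466 0.13499846]
scene bowls [0.6368 0.144  0.0206] (np.float64(0.08368764824991703), np.float64(0.0861820270608339), 87)Traceback (most recent call last):
  File "<stdin>", line 11, in <module>
cv2.error: OpenCV(4.12.0) /io/opencv/modules/imgproc/src/convhull.cpp:143: error: (-215:Assertion failed) total >= 0 && (depth == CV_32F || depth == CV_32S) in function 'convexHull'
```

The bowl is nested (top +17 mm). Next is the loose saucer.

Emit:
send_rows:
  motion:
    - [0, 0, 0, 0, 0, 25, -1]
    - [0, 0, 0, 0, 0, 35, -1]
    - [0, 0, 0, 0, 0, 30, -1]
    - [0, 0, 0, 0, 0, 15, -1]
    - [0, 0, 0, 0, 0, 7, -1]
    - [0, 0, 0, 0, 0, 4, -1]
    - [0, 0, 0, 0, 0, 0, -0.5]
    - [0, 0, 0, 0, 0, 0, 0]
    - [0, 0, 0, 0, 0, 0, 1]
    - [0, 0, 0, 0, 0, 0, 1]

```text
time_s: 15.45
eef_pos: [0.4271, 0.1641, 0.021]
eef_rot: [0.001, 0.707, 0.707, 0.001]
wrist_force: [-3.5, -0.6, 11.2]
opening: 0.578
grasp_force: 60.0
```

Emit:
send_rows:
  motion:
    - [0, 0, 0, 0, 0, 0, 1]
    - [0, 0, 0, 0, 0, 0, 1]
    - [0, 0, 0, 0, 0, 0, 1]
    - [0, 0, 0, 0, 0, 0, 1]
    - [0, 0, 0, 0, 0, -5, 1]
    - [0, 0, 0, 0, 0, -15, 1]
    - [0, 0, 0, 0, 0, -30, 1]
    - [0, 0, 0, 0, 0, -35, 1]
    - [0, 0, 0, 0, 0, -30, 1]
    - [0, 0, 0, 0, 0, -10, 1]

```text
time_s: 16.45
eef_pos: [0.4283, 0.1643, 0.148]
eef_rot: [0.002, 0.707, 0.707, 0.003]
wrist_force: [1.6, 0.1, -1.9]
opening: 0.579
grasp_force: 62.3
```

Run:
```python
from h import *
for n in("scene","side"):
    w=np.load(n+"0.npy") ; a=w.reshape(-1,3)
    m=(np.abs(a[:,0]-.525)<.1)&(np.abs(a[:,1]-.378)<.1)&(a[:,2]>.0095)&(a[:,2]<.0175)
    q=a[m].astype(np.float32)
    print(n,len(q),cv2.minAreaRect(np.ascontiguousarray(q[:,:2])) if len(q) else 0)
```

```text
scene 1210 ((0.5253870487213135, 0.39172494411468506), (0.15153899788856506, 0.15637530386447906), 4.723543643951416)
side 701 ((0.5265092253684998, 0.39093804359436035), (0.15056879818439484, 0.15854831039905548), 6.662700653076172)
```

Emit:
send_rows:
  motion:
    - [0, 0, 0, -10, 7, 0, 1]
    - [0, 0, 0, -30, 22, 0, 1]
    - [0, 0, 0, -38, 27, 0, 1]
    - [0, 0, 0, -38, 27, 0, 1]
    - [0, 0, 0, -38, 27, 0, 1]
    - [0, 0, 0, -38, 27, 0, 1]
    - [0, 0, 0, -38, 27, 0, 1]
    - [0, 0, 0, -32, 23, 0, 1]
    - [0, 0, 0, -17, 13, 0, 1]
    - [0, 0, 0, -8, 6, 0, 1]

```text
time_s: 17.45
eef_pos: [0.6317, -0.1257, 0.1412]
eef_rot: [-0.001, 0.708, 0.706, -0.001]
wrist_force: [-0.4, 1.1, -1.0]
opening: 0.576
grasp_force: 62.3
```

Emit:
send_rows:
  motion:
    - [0, 0, 0, 0, 0, 8, 1]
    - [0, 0, 0, 0, 0, 12, 1]
    - [0, 0, 0, 0, 0, 12, 1]
    - [0, 0, 0, 0, 0, 10, 1]
    - [0, 0, 0, 0, 0, 5, 1]
    - [0, 0, 0, 0, 0, 3, 1]
    - [0, 0, 0, 0, 0, 0, 1]
    - [0, 0, 0, 0, 0, 0, 1]
    - [0, 0, 0, 0, 0, 0, 1]
    - [0, 0, 0, 0, 0, 0, 1]

```text
time_s: 18.45
eef_pos: [0.6323, -0.1232, 0.0948]
eef_rot: [0.0, 0.707, 0.707, 0.0]
wrist_force: [0.4, -0.5, -1.1]
opening: 0.575
grasp_force: 62.3
```

Run:
```python
from h import *
print(ctrl.get_obs()["eef_pos"])
ims=[]
for n in("scene","side"):
    c,w=cloud(n); a=w.reshape(-1,3)
    d=a[np.hypot(a[:,0]-.632,a[:,1]+.1226)<.075]
    for lo in(.072,.076,.08,.084,.088,.092,.096,.1):
        q=d[(d[:,2]>lo)&(d[:,2]<lo+.004)]
        if len(q): print(n,lo,len(q),q.min(0).round(3),q.max(0).round(3))
    im=c["color"][:,:,::-1]; im=im[190:310,230:390] if n=="scene" else im[170:290,270:430]
    ims.append(cv2.resize(im,(400,300)))
cv2.imwrite("pics/p3.png",np.hstack(ims))
```

```text
[ 0.63233759 -0.12316209  0.09484538]
scene 0.072 51 [ 0.571 -0.182  0.073] [ 0.692 -0.061  0.076]
scene 0.076 304 [ 0.571 -0.184  0.076] [ 0.693 -0.063  0.08 ]
scene 0.08 303 [ 0.578 -0.178  0.08 ] [ 0.687 -0.068  0.084]
scene 0.084 247 [ 0.588 -0.173  0.084] [ 0.687 -0.078  0.088]
scene 0.088 336 [ 0.594 -0.165  0.088] [ 0.672 -0.088  0.092]
scene 0.092 57 [ 0.609 -0.154  0.092] [ 0.665 -0.103  0.096]
scene 0.096 49 [ 0.609 -0.15   0.096] [ 0.657 -0.102  0.1  ]
scene 0.1 78 [ 0.604 -0.149  0.1  ] [ 0.664 -0.1    0.104]
side 0.072 98 [ 0.574 -0.183  0.072] [ 0.695 -0.061  0.076]
side 0.076 209 [ 0.574 -0.185  0.076] [ 0.691 -0.064  0.08 ]
side 0.08 179 [ 0.581 -0.176  0.08 ] [ 0.685 -0.072  0.084]
side 0.084 165 [ 0.59  -0.169  0.084] [ 0.676 -0.083  0.088]
side 0.088 180 [ 0.599 -0.163  0.088] [ 0.67  -0.096  0.092]
side 0.092 40 [ 0.607 -0.15   0.092] [ 0.659 -0.097  0.096]
side 0.096 62 [ 0.607 -0.149  0.096] [ 0.658 -0.095  0.1  ]
side 0.1 31 [ 0.609 -0.149  0.1  ] [ 0.663 -0.098  0.104]
```

View pics/p3.png

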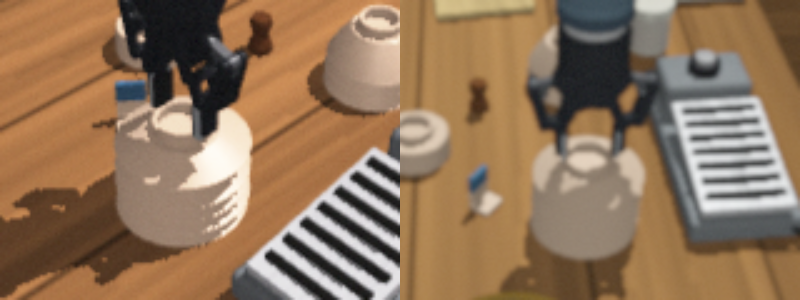

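Held saucer is centred on the stack (0.6325, −0.1225), about 10 mm to go.

Emit:
send_rows:
  motion:
    - [0, 0, 0, 0, 0, 3, 1]
    - [0, 0, 0, 0, 0, 3, 1]
    - [0, 0, 0, 0, 0, 2, 1]
    - [0, 0, 0, 0, 0, 0.5, 1]
    - [0, 0, 0, 0, 0, 0.5, 1]
    - [0, 0, 0, 0, 0, 0.5, 1]
    - [0, 0, 0, 0, 0, 0, 1]
    - [0, 0, 0, 0, 0, 0, 1]
    - [0, 0, 0, 0, 0, 0, 1]
    - [0, 0, 0, 0, 0, 0, 1]

```text
time_s: 19.55
eef_pos: [0.6321, -0.123, 0.0852]
eef_rot: [0.0, 0.707, 0.707, 0.0]
wrist_force: [-2.8, 1.1, 4.8]
opening: 0.572
grasp_force: 64.0
```

Emit:
send_rows:
  motion:
    - [0, 0, 0, 0, 0, 0, 0.4]
    - [0, 0, 0, 0, 0, 0, 0.1]
    - [0, 0, 0, 0, 0, 0, -0.2]
    - [0, 0, 0, 0, 0, 0, -1]
    - [0, 0, 0, 0, 0, 0, -1]
    - [0, 0, 0, 0, 0, 0, -1]
    - [0, 0, 0, 0, 0, -5, -1]
    - [0, 0, 0, 0, 0, -20, -1]
    - [0, 0, 0, 0, 0, -20, -1]
    - [0, 0, 0, 0, 0, 0, -1]

```text
time_s: 20.55
eef_pos: [0.6343, -0.1238, 0.1335]
eef_rot: [0.003, 0.707, 0.707, 0.001]
wrist_force: [1.2, -0.4, -0.1]
opening: 1.001
grasp_force: 0.0
```

Emit:
send_rows:
  motion:
    - [0, 0, 0, 15, -20, 0, -1]
    - [0, 0, 0, 25, -40, 0, -1]
    - [0, 0, 0, 30, -45, 0, -1]
    - [0, 0, 0, 30, -45, 0, -1]
    - [0, 0, 0, 22, -34, 0, -1]
    - [0, 0, 0, 10, -12.5, 0, -1]
    - [0, 0, 0, 0, 0, 20, -1]
    - [0, 0, 0, 0, 0, 30, -1]
    - [0, 0, 0, 0, 0, 20, -1]
    - [0, 0, 0, 0, 0, 10, -1]

```text
time_s: 21.55
eef_pos: [0.4416, 0.0045, 0.048]
eef_rot: [-0.001, 0.707, 0.707, -0.001]
wrist_force: [0.4, -0.2, -0.3]
opening: 1.002
grasp_force: 0.0
```

Run:
```python
from h import *
print(ctrl.get_obs()["eef_pos"])
for n in("scene","side"):
    c,w=cloud(n); a=w.reshape(-1,3)
    for nm,x,y in(("bowls",.636,.144),("saucers",.632,-.123)):
        d=a[np.hypot(a[:,0]-x,a[:,1]-y)<.05]; d=d[(d[:,2]>.02)&(d[:,2]<.12)]; r=ring(d); print(n,nm,r[0].round(4),r[1:])
```

```text
[0.44160209 0.00454131 0.048012  ]
scene bowls [0.6369 0.1441 0.0205] (np.float64(0.08375491436900112), np.float64(0.08568294906058338), 86)
scene saucers [ 0.6331 -0.123   0.0245] (np.float64(0.09168077709478839), np.float64(0.09369545984759436), 148)
side bowls [0.6378 0.1433 0.0201] (np.float64(0.08221733833603828), np.float64(0.08470253444937599), 48)
side saucers [ 0.6337 -0.1232  0.0245] (np.float64(0.09003853197351536), np.float64(0.09263547902395862), 92)
```

Both stacks are good. The arm fell short of the dish by (−7, +4.5) mm, so I correct that first and then grip.

Emit:
send_rows:
  motion:
    - [0, 0, 0, 4.5, -6.5, 0, -1]
    - [0, 0, 0, 0, 0, 0, -1]
    - [0, 0, 0, 0, 0, 6, -1]
    - [0, 0, 0, 0, 0, 3, -1]
    - [0, 0, 0, 0, 0, 0, -0.5]
    - [0, 0, 0, 0, 0, 0, 0]
    - [0, 0, 0, 0, 0, 0, 1]
    - [0, 0, 0, 0, 0, 0, 1]
    - [0, 0, 0, 0, 0, 0, 1]
    - [0, 0, 0, 0, 0, 0, 1]

```text
time_s: 22.65
eef_pos: [0.4394, 0.008, 0.0441]
eef_rot: [0.003, 0.707, 0.707, 0.002]
wrist_force: [-6.1, -0.6, 31.0]
opening: 0.004
grasp_force: 15.7
```

Emit:
send_rows:
  motion:
    - [0, 0, 0, 0, 0, 0, 1]
    - [0, 0, 0, 0, 0, 0, 1]
    - [0, 0, 0, 0, 0, -5, 1]
    - [0, 0, 0, 0, 0, -15, 1]
    - [0, 0, 0, 0, 0, -25, 1]
    - [0, 0, 0, 0, 0, -25, 1]
    - [0, 0, 0, 0, 0, -25, 1]
    - [0, 0, 0, 0, 0, -5, 1]
    - [0, 0, 0, 0, 0, 0, 1]
    - [0, 0, 0, 0, 0, 0, 1]

```text
time_s: 23.65
eef_pos: [0.4351, 0.0091, 0.1397]
eef_rot: [-0.001, 0.707, 0.707, -0.0]
wrist_force: [0.3, -0.6, -0.0]
opening: -0.005
grasp_force: 0.0
```

The fingers were too high and slid over the foot. I'll check the dish.

Run:
```python
from h import *
print(ctrl.get_obs()["eef_pos"])
ims=[]
for n in("scene","side"):
    c,w=cloud(n); a=w.reshape(-1,3)
    d=a[np.hypot(a[:,0]-.435,a[:,1]-.009)<.055]; d=d[(d[:,2]>.02)&(d[:,2]<.06)]; r=ring(d); print(n,r[0].round(4),r[1:])
    im=c["color"][:,:,::-1]; im=im[150:270,220:380] if n=="scene" else im[160:280,200:360]
    ims.append(cv2.resize(im,(400,300)))
cv2.imwrite("pics/p4.png",np.hstack(ims))
```

```text
[0.43506774 0.00913993 0.13970563]
scene [0.4374 0.0092 0.0223] (np.float64(0.0464920018613445), np.float64(0.0484404973368259), 79)
side [0.4382 0.0091 0.0224] (np.float64(0.04427966021744545), np.float64(0.047067164243744235), 61)
```

View pics/p4.png

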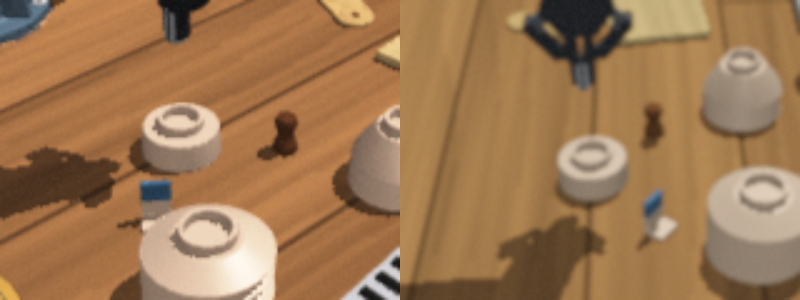

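The dish is intact and level at (0.4375, 0.009). I open fully and go lower this time.

Emit:
send_rows:
  motion:
    - [0, 0, 0, 0, 2.5, 10, -1]
    - [0, 0, 0, 0, 0, 10, -1]
    - [0, 0, 0, 0, 0, 15, -1]
    - [0, 0, 0, 0, 0, 15, -1]
    - [0, 0, 0, 0, 0, 10, -1]
    - [0, 0, 0, 0, 0, 10, -1]
    - [0, 0, 0, 0, 0, 10, -1]
    - [0, 0, 0, 0, 0, 8, -1]
    - [0, 0, 0, 0, 0, 0, -1]
    - [0, 0, 0, 0, 0, 0, -1]

```text
time_s: 24.75
eef_pos: [0.4384, 0.009, 0.0528]
eef_rot: [-0.0, 0.707, 0.707, -0.0]
wrist_force: [0.4, -0.2, 1.1]
opening: 1.002
grasp_force: 0.0
```

Emit:
send_rows:
  motion:
    - [0, 0, 0, 0, 0, 10, -1]
    - [0, 0, 0, 0, 0, 5, -1]
    - [0, 0, 0, 0, 0, 2, -1]
    - [0, 0, 0, 0, 0, 0, -1]
    - [0, 0, 0, 0, 0, 0, -0.5]
    - [0, 0, 0, 0, 0, 0, 0]
    - [0, 0, 0, 0, 0, 0, 1]
    - [0, 0, 0, 0, 0, 0, 1]
    - [0, 0, 0, 0, 0, 0, 1]
    - [0, 0, 0, 0, 0, 0, 1]

```text
time_s: 25.75
eef_pos: [0.4385, 0.0089, 0.0366]
eef_rot: [0.0, 0.707, 0.707, 0.0]
wrist_force: [-2.7, 0.2, 7.7]
opening: 0.547
grasp_force: 60.0
```

Emit:
send_rows:
  motion:
    - [0, 0, 0, 0, 0, -5, 1]
    - [0, 0, 0, 0, 0, -15, 1]
    - [0, 0, 0, 0, 0, -25, 1]
    - [0, 0, 0, 0, 0, -25, 1]
    - [0, 0, 0, 5, 0, -20, 1]
    - [0, 0, 0, 15, 3, 0, 1]
    - [0, 0, 0, 30, 7, 0, 1]
    - [0, 0, 0, 35, 8, 0, 1]
    - [0, 0, 0, 35, 8, 0, 1]
    - [0, 0, 0, 35, 8, 0, 1]

```text
time_s: 26.75
eef_pos: [0.4723, 0.1653, 0.1259]
eef_rot: [0.0, 0.707, 0.707, 0.0]
wrist_force: [0.2, -1.0, -1.9]
opening: 0.54
grasp_force: 62.0
```

Emit:
send_rows:
  motion:
    - [0, 0, 0, 35, 9, 0, 1]
    - [0, 0, 0, 35, 9, 0, 1]
    - [0, 0, 0, 35, 9, 0, 1]
    - [0, 0, 0, 35, 9, 0, 1]
    - [0, 0, 0, 35, 9, 0, 1]
    - [0, 0, 0, 28, 5, 0, 1]
    - [0, 0, 0, 15, 3, 0, 1]
    - [0, 0, 0, 5, 1, 0, 1]
    - [0, 0, 0, 0, 0, 0, 1]
    - [0, 0, 0, 0, 0, 0, 1]

```text
time_s: 27.75
eef_pos: [0.526, 0.3861, 0.1255]
eef_rot: [-0.0, 0.707, 0.707, -0.001]
wrist_force: [-0.5, -0.4, -1.3]
opening: 0.544
grasp_force: 62.0
```

Run:
```python
from h import *
print(ctrl.get_obs()["eef_pos"])
ims=[]
for n in("scene","side"):
    c,w=cloud(n); a=w.reshape(-1,3)
    im=c["color"][:,:,::-1]; im=im[80:200,330:490] if n=="scene" else im[80:200,220:380]
    ims.append(cv2.resize(im,(400,300)))
cv2.imwrite("pics/p5.png",np.hstack(ims))
```

```text
[0.52601529 0.38608029 0.12548744]
```

View pics/p5.png

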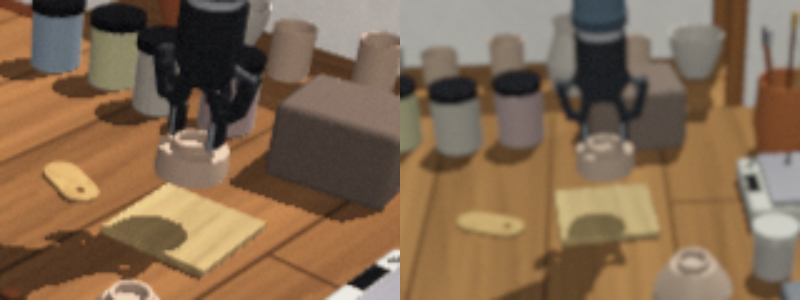

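The dish is held level above the bat. I can read the bat's corners in both crops, so I'll compute its centre from them.

Run:
```python
from h import *
P=dict(side=[(282.8,155.2),(320,154),(324,175.2),(285.2,177.6)],scene=[(398,153.6),(436,170.8),(411.2,189.2),(371.2,172)])
for n in P:
    c=ctrl.camera(n);K=c["mtx"];T=c["extrinsics"];r=[]
    for u,v in P[n]:
        d=T[:3,:3]@np.linalg.solve(K,[u,v,1]); r.append((T[:3,3]+d*(.012-T[2,3])/d[2])[:2])
    print(n,np.mean(r,0).round(3),np.round(r,3).tolist())
```

```text
side [0.529 0.381] [[0.449, 0.465], [0.601, 0.463], [0.606, 0.302], [0.461, 0.296]]
scene [0.531 0.388] [[0.449, 0.462], [0.599, 0.463], [0.609, 0.321], [0.466, 0.307]]
```

Emit:
send_rows:
  motion:
    - [0, 0, 0, 0, 3, 10, 1]
    - [0, 0, 0, 0, 0, 15, 1]
    - [0, 0, 0, 0, 0, 15, 1]
    - [0, 0, 0, 0, 0, 15, 1]
    - [0, 0, 0, 0, 0, 10, 1]
    - [0, 0, 0, 0, 0, 5, 1]
    - [0, 0, 0, 0, 0, 3, 1]
    - [0, 0, 0, 0, 0, 1, 1]
    - [0, 0, 0, 0, 0, 0, 1]
    - [0, 0, 0, 0, 0, 0, 1]

```text
time_s: 28.95
eef_pos: [0.5298, 0.3873, 0.0525]
eef_rot: [0.0, 0.707, 0.707, 0.001]
wrist_force: [0.1, 0.5, -1.9]
opening: 0.547
grasp_force: 62.0
```

Emit:
send_rows:
  motion:
    - [0, 0, 0, 0, 0, 0.5, 1]
    - [0, 0, 0, 0, 0, 0.5, 1]
    - [0, 0, 0, 0, 0, 0.5, 1]
    - [0, 0, 0, 0, 0, 0, 1]
    - [0, 0, 0, 0, 0, 0, 1]
    - [0, 0, 0, 0, 0, 0, 1]
    - [0, 0, 0, 0, 0, 0, 1]
    - [0, 0, 0, 0, 0, 0, 1]
    - [0, 0, 0, 0, 0, 0, 1]
    - [0, 0, 0, 0, 0, 0, 1]

```text
time_s: 29.95
eef_pos: [0.5293, 0.387, 0.0503]
eef_rot: [-0.0, 0.707, 0.707, -0.0]
wrist_force: [-0.6, -0.2, -1.2]
opening: 0.547
grasp_force: 62.0
```

Emit:
send_rows:
  motion:
    - [0, 0, 0, 0, 0, 0.5, 1]
    - [0, 0, 0, 0, 0, 0.5, 1]
    - [0, 0, 0, 0, 0, 0.5, 1]
    - [0, 0, 0, 0, 0, 0, 1]
    - [0, 0, 0, 0, 0, 0, 1]
    - [0, 0, 0, 0, 0, 0, 0.4]
    - [0, 0, 0, 0, 0, 0, 0.1]
    - [0, 0, 0, 0, 0, 0, -0.2]
    - [0, 0, 0, 0, 0, 0, -1]
    - [0, 0, 0, 0, 0, 0, -1]

```text
time_s: 30.95
eef_pos: [0.5295, 0.3871, 0.049]
eef_rot: [0.0, 0.707, 0.707, 0.0]
wrist_force: [0.8, 0.0, 0.7]
opening: 0.911
grasp_force: 0.0
```

Emit:
send_rows:
  motion:
    - [0, 0, 0, 0, 0, 0, -1]
    - [0, 0, 0, 0, 0, 0, -1]
    - [0, 0, 0, 0, 0, -5, -1]
    - [0, 0, 0, 0, 0, -15, -1]
    - [0, 0, 0, 0, 0, -30, -1]
    - [0, 0, 0, 0, 0, -30, -1]
    - [0, 0, 0, 0, 0, -20, -1]
    - [0, 0, 0, 0, 0, 0, -1]
    - [0, 0, 0, 0, 0, 0, -1]
    - [0, 0, 0, 0, 0, 0, -1]

```text
time_s: 31.95
eef_pos: [0.5286, 0.3866, 0.1477]
eef_rot: [-0.0, 0.707, 0.707, -0.001]
wrist_force: [-0.1, -0.3, -0.5]
opening: 1.005
grasp_force: 0.0
```

Run:
```python
from h import *
print(ctrl.get_obs()["eef_pos"])
for n in("scene","side"):
    c,w=cloud(n); a=w.reshape(-1,3)
    for nm,x,y in(("bowls",.637,.144),("saucers",.633,-.123),("dish",.53,.387)):
        d=a[np.hypot(a[:,0]-x,a[:,1]-y)<.05]; d=d[(d[:,2]>.02)&(d[:,2]<.11)]; r=ring(d); print(n,nm,r[0].round(4),r[1:])
    cv2.imwrite(f"pics/{n}9.png",c["color"][:,:,::-1])
```

```text
[0.52856182 0.38660057 0.14774574]
scene bowls [0.6368 0.1445 0.0204] (np.float64(0.08377174626766992), np.float64(0.08569393008571718), 85)
scene saucers [ 0.6328 -0.1229  0.0244] (np.float64(0.09123007274787953), np.float64(0.09332386149695988), 151)
scene dish [0.5302 0.3865 0.0223] (np.float64(0.05850770442561648), np.float64(0.06084693158600245), 69)
side bowls [0.638  0.1439 0.0202] (np.float64(0.08149363720642977), np.float64(0.08383998835222306), 55)
side saucers [ 0.6336 -0.1229  0.0245] (np.float64(0.09052406627876697), np.float64(0.09298609368637686), 81)
side dish [0.5315 0.3866 0.0226] (np.float64(0.05625616168035208), np.float64(0.05811066221770778), 45)
```

View pics/scene9.png

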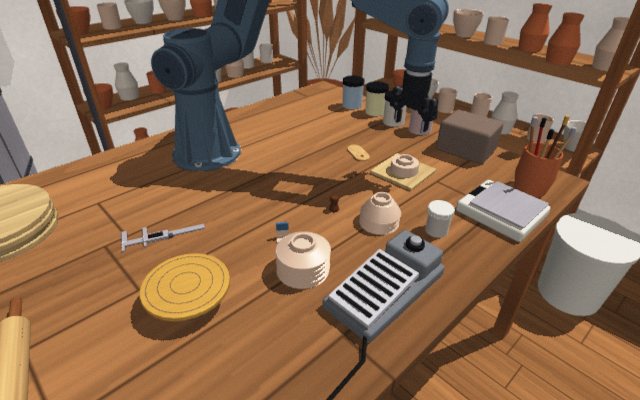

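The dish stands on the bat at (404,165), with the bowls at (381,212) and the saucers at (303,260). The bystanders haven't moved and the gripper is clear.

```bash
python3 -c "
from bench import ctrl
print(ctrl.hand_in())"
```

```text
the job is handed in; nothing more can be done
None
```

The job is handed in at about 32 s: the final camera check showed five saucers and three bowls nested in their stacks and the dish near the middle of the bat. On my first try at the dish, the fingers slid over its foot and moved it about 3 mm on the bench. The hand-in call returned no verdict.

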